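Close the candle gift box by tucking its flap under the lip

TASK

Close the wooden gift box that holds two candle tins: with the fingertips, fold its springy open flap over the tins, and while keeping it pressed down push its raised rib towards the metal lip on the opposite wall until the flap's edge is tucked fully beneath that lip and stays shut when you let go. Only push and press on the outside of the flap, never pinching it or touching the cork liner on its inner face; do not lift the box, tip it or shove it out of its place, and leave the two bottles and the small black tin beside it alone.

Things in the scene. Friction and masses are not known exactly. Their poses are not given: they have to be found in the camera images.
- gift_box: Loose open-topped box of pale wood, 170 (x) x 128 (y) x 60 mm high, 1 to 1.3 kg with the two candle tins fixed inside, which stand lower than its rim. Origin: centre of its underside; z up. Flap hinge along the +y wall, aluminium retaining lip along the -y wall; nothing but the flap is higher than 74 mm.
- flap_hinge (a point): Middle of the flap's hinge axis, which runs along the box's x; at y = +58, z = 62 mm in the box. Folded flat, the 4 mm thick flap lies from z = 60 to 64 mm and reaches from here towards the lip (box -y).
- lip_edge (a point): Inner rim of the lip at its flat underside, middle of its length; at y = -48, z = 68 mm in the box. The lip is a strip 140 mm long (box x), 3 mm thick, from here 16 mm outwards (-y); a small flare rises from here inwards (+y) by 4 mm, to z = 74 mm at most.
- flap (a joint): Hinge angle, rad: 0 = folded flat over the box, pi/2 = straight up, more (to 2.25) = leaning outwards over the box's +y side. Starts at about 1.6 to 2.1. A weak spring lifts it again to about 1.5 if let go untucked; 1 to 2 N at the rib holds it flat. Tucked, it rests against the underside of the lip, at up to about 0.04.
- flap_slide (a joint): The hinge is slotted: the whole flap shifts in its own plane, away from the hinge, from 0 (starts at 0 to 2 mm) to 0.020 m (stop), against about 2.5 N of friction. Flat, its free edge is 10 mm short of lip_edge at 0, 10 mm beneath the lip at 0.020. Shifted over 5 mm before it is flat, the edge lands on the lip: then push it back first.
- flap_rib (a point): Top middle of the upright face of the thumb rib on the flap's outer side, 69 mm from the hinge axis at shift 0. The rib is 56 mm long (along the hinge), 7.5 mm high over the outer face; the upright face looks to the hinge (push there, towards the free edge), the other side is a ramp. Between hinge and rib the flap is smooth and free for fingers.
- flap_edge (a point): Middle of the flap's free edge (a tab 124 mm wide, 4 mm thick), 96 mm from the hinge axis at shift 0. Nearer to the hinge the flap is 158 mm wide.
- flap_liner: Cork liner, 136 x 54 x 2 mm, fixed on the inner face of the flap (the face that looks down on the tins when shut), 10 to 64 mm from the hinge axis. Not to be touched. Its origin lies on the hinge axis.
- oil_bottle: Bystander: amber oil bottle with black cap, 46 x 45 x 113 mm high, loose, on the box's +x side. Origin: centre of its underside.
- black_tin: Bystander: small round black tin, 51 mm across, 30 mm high, loose, on the box's -x side. Origin: centre of its underside.
- dropper: Bystander: amber dropper bottle, 32 mm across, 98 mm high, loose, beyond the wall with the lip (box's -y side). Origin: centre of its underside.

How it is judged:
By the outcome, as a careful person would: the job done as asked, in the order asked, and still so for the second after the job is handed in, with the robot touching nothing.
It also fails if it takes over 38 s, if anything falls off the work surface, if the arm or the gripper's body presses on something with over 40 N, if the wrist force passes 120 N, or if a joint passes its speed limit or range.

ROBOT

A 6-joint arm with a two-finger parallel gripper is mounted at the origin on a cart in front of the work surface, level with it; the furniture and walls round the work are solid. World frame = base frame: x ahead of the robot, y to its left, z up, the work surface at z = 0. Lengths are in m, angles in degrees, forces in N, time in s.
With the tool pointing down it reaches from about 0.3 to 0.75 m from the base axis. Payload 8.5 kg.
Tool frame: the origin (TCP) lies at the very end of the fingers, on their centre line; the grasp point (between the pads) lies 19 mm behind it; z points along the fingers, y is the line along which they close (so a half turn about z gives the same grasp; the last joint's range is limited). The gripper opens to 85 mm and grips with 20 to 120 N. Pads are 22 mm wide; open, the fingers measure 114 mm over their backs; the gripper's body (76 mm by 85 mm) begins 54 mm behind the grasp point. The pads swing forward as they close: fully open they stand 13 mm farther back than shut.
Start: joints at [-88.768, 21.807, 74.336, -0, 83.858, -12.336], TCP at [0.129, -0.535, 0.231] pointing down, gripper open.
Joint ranges: [-178.18, 178.18], [-50.72, 133.34], [12.68, 142.11], [-81.47, 261.47], [9.98, 163.14], [-165.26, 165.26]. Speed limits (degrees/s): [136.94, 136.94, 180, 180, 180, 180].

INTERFACE

Orientations are given as a 3x3 rotation matrix whose columns are the frame's x, y, z axes.
In Python, from rig import env, optics, spotter gives the robot as it stands.
- The arm moves only by the shell command python3 -m crank 'ROWS' [FORCE]. ROWS is JSON, one flat list of numbers, 5 for each row, row after row: the finger opening in cm, from 0 to 8.54, then the shift along the tool's x, y, z in cm, then the turn about the tool's z in rad. A call has exactly 8 rows; each row shifts and turns the commanded pose from where the row before left it, along the tool's axes as they then stand; what a row does not reach is not made up. A row lasts 1/12 s, in which the tool goes at most 41.7 mm and 7.16 degrees, less where a joint would pass 70% of its speed; a pose out of reach is approached as far as the arm can. A call is refused whole if a number of a shift passes 4.17 or a number of a turn 0.125, either way. A call with a gripper value outside its range is refused whole. The fingers move at their own pace and stop on an object; FORCE is the grip in N (left out, the last holds). Time passes only in rows, so rows that do not move let the fingers close, or fill a call up. It gives the time, the measured TCP pose, the force, the opening and the grip force at its end, in the units of the state.
- env.observe(): the state, without advancing time (a new reading comes with each control period).
- optics.get_image(name): name is "scene" or "top" or "wrist"; returns a dict with "color" (400x640x3 uint8, red, green, blue), "intrinsics" (3x3 intrinsics, pixels), "pose" (4x4, takes a point from camera to world coordinates). Camera axes: x right, y up, looking along -z (the intrinsics and any distortion apply to the point x, -y, -z); pixel columns grow to the right and rows downward; lengths in m; the calibration is good to about 2 mm. A picture is of the moment at which its call begins. There is no depth.
- env.close_job(): hands the job in; it is judged then, once.
Trained networks look in a picture, given as the dict that the camera call returned (one of the last four; its "shot" number tells which), for a name from the list of things; names that differ only in an ending like _2 or _b are one class to them, and where a whole thing is asked for, a point or a joint stands for the part that bears it (a point fixed in the world has none). Each returns a list of dicts, best first, with "score" (0 to 1); they miss things now and then, are a little off and sometimes report something else, mostly with a low value. They report only what shows in the picture. A call takes as long as a camera call.
- spotter.look_for(picture, query): "at" ([column, row] as shares, 0 to 1, of the picture: columns of its width, rows of its height, amid what is visible of it).
The state is a dict: "time_s": time; "q": joint angles; "qvel": joint speeds; "joint_efforts": joint torques, N m; "position": TCP position; "tool_rot": TCP orientation; "ft_force": force on the tool from outside, world axes, zero at the start; "wrist_torque": the same for the moment, N m; "grip_width": finger opening in m; "gripper_force": force on a finger pad.
Only numpy, scipy, OpenCV 4.12 (cv2) and the standard library are available. Lean on these libraries where they do the work, as an engineer would, in place of code of your own. Each camera call takes 0.05 s, during which the arm holds its last target. There are 200 camera calls.

## Working session

There is one attempt and no reset: what is moved stays moved. The work goes in short steps, Python scripts to look and compute and a shell command to move; the robot and the scene stay as the last step left them, time stands still between calls to the robot, and variables do not carry over. Pictures are saved under pics/ and viewed, at most 10 in all, crops included, and the job is handed in when it is done.

```bash
mkdir -p pics
cat > h.py <<'E'
import numpy as np, cv2
from rig import env, optics, spotter
def ray(p,at):
    K=np.array(p["intrinsics"]);T=np.array(p["pose"]);u=at[0]*640;v=at[1]*400
    d=np.array([(u-K[0,2])/K[0,0],-(v-K[1,2])/K[1,1],-1.]);d=T[:3,:3]@d
    return T[:3,3],d/np.linalg.norm(d)
def proj(p,X):
    K=np.array(p["intrinsics"]);T=np.array(p["pose"]);c=T[:3,:3].T@(np.array(X)-T[:3,3])
    return [K[0,0]*c[0]/-c[2]+K[0,2],K[1,1]*-c[1]/-c[2]+K[1,2]]
def tri(rs):
    A=0;b=0
    for o,d in rs:
        M=np.eye(3)-np.outer(d,d);A=A+M;b=b+M@o
    x=np.linalg.solve(A,b);return x,max(np.linalg.norm((np.eye(3)-np.outer(d,d))@(x-o)) for o,d in rs)
E
python3 - <<'E'
from h import *
s=env.observe();print(s["position"],np.round(s["tool_rot"],3).tolist(),s["time_s"])
P={n:optics.get_image(n) for n in("scene","top","wrist")}
for n,p in P.items():
    print(n,{k:(v.shape if hasattr(v,'shape') and v.size>16 else 0) for k,v in p.items()},np.round(p["pose"],3).tolist())
a=np.vstack([P["scene"]["color"],P["top"]["color"]])[:,:,::-1]
cv2.imwrite("pics/a.png",cv2.resize(a,(480,600),interpolation=cv2.INTER_AREA))
for q in ["gift_box","flap_hinge","lip_edge","flap","flap_rib","flap_edge","oil_bottle","black_tin","dropper"]:
    rs=[]
    for n in ("scene","top","wrist"):
        r=spotter.look_for(P[n],q)
        if r:
            print(q,n,[(round(t["score"],2),np.round(np.array(t["at"])*[640,400]).tolist()) for t in r[:2]])
            if n!="wrist":rs.append(ray(P[n],r[0]["at"]))
    if len(rs)>1:print("   ",tri(rs))
E
```

```text
[ 0.12903595 -0.534338    0.23070246] [[0.972, 0.235, -0.0], [0.235, -0.972, 0.002], [0.0, -0.001, -1.0]] 0.0
scene {'color': (400, 640, 3), 'intrinsics': 0, 'pose': 0, 'shot': 0} [[-0.851, 0.291, -0.438, 0.178], [-0.525, -0.498, 0.69, 0.592], [-0.017, 0.817, 0.576, 0.555], [0.0, 0.0, 0.0, 1.0]]
top {'color': (400, 640, 3), 'intrinsics': 0, 'pose': 0, 'shot': 0} [[-0.027, 0.986, -0.163, 0.382], [-0.999, -0.031, -0.021, -0.013], [-0.026, 0.163, 0.986, 1.002], [0.0, 0.0, 0.0, 1.0]]
wrist {'color': (400, 640, 3), 'intrinsics': 0, 'pose': 0, 'shot': 0} [[0.235, 0.922, 0.307, 0.209], [-0.972, 0.224, 0.073, -0.515], [-0.001, -0.316, 0.949, 0.374], [0.0, 0.0, 0.0, 1.0]]
gift_box scene [(0.92, [348.0, 173.0])]
gift_box top [(0.74, [408.0, 177.0])]
    (array([ 0.57772605, -0.14432728,  0.03801372]), np.float64(0.008380511442828423))
flap_hinge scene [(0.92, [353.0, 172.0])]
flap_hinge top [(0.97, [407.0, 178.0])]
    (array([ 0.57076284, -0.14388417,  0.04272033]), np.float64(0.0024116261800598443))
lip_edge scene [(0.63, [349.0, 173.0])]
lip_edge top [(0.76, [410.0, 177.0])]
    (array([ 0.
[... 457 characters left out ...]
]
flap_edge top [(0.78, [377.0, 171.0])]
    (array([ 0.56757145, -0.08418152,  0.10975252]), np.float64(0.0016849579364844477))
oil_bottle scene [(0.64, [302.0, 163.0]), (0.45, [350.0, 174.0])]
oil_bottle top [(0.83, [384.0, 114.0]), (0.47, [374.0, 173.0])]
    (array([ 0.69302613, -0.10564743,  0.05332454]), np.float64(0.0009428760374079373))
black_tin scene [(0.95, [406.0, 194.0])]
black_tin top [(0.79, [422.0, 245.0])]
    (array([ 0.44364075, -0.16930237,  0.00917964]), np.float64(0.002273331190737832))
dropper scene [(0.46, [358.0, 135.0]), (0.44, [301.0, 162.0])]
dropper top [(0.65, [470.0, 151.0])]
    (array([ 0.61276547, -0.25460913,  0.08193054]), np.float64(0.004961356061729161))
```

View pics/a.png

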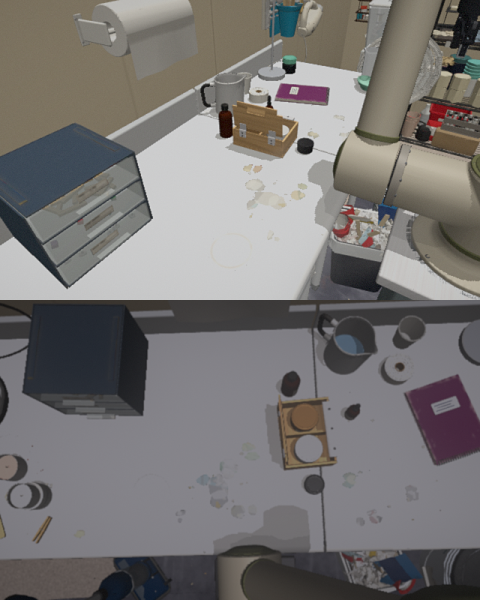

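The upper half (scene camera) shows the box with its flap upright near (345,160). The lower half (top camera) shows the box near (408,177), with the lip towards image right (world -y). I need closer crops to get the box's yaw.

Run:
```python
from h import *
p=optics.get_image("top");q=optics.get_image("scene")
c=lambda im,x,y:cv2.resize(im[y:y+100,x:x+130,::-1],(780,600),interpolation=cv2.INTER_CUBIC)
cv2.imwrite("pics/b.png",c(p["color"],350,120))
cv2.imwrite("pics/c.png",c(q["color"],290,110))
# predicted corners for yaw guesses
for o in [(.57,-.145,0)]:
    print([np.round(proj(p,np.array(o)+d)).tolist() for d in [(.085,.064,.06),(-.085,.064,.06),(-.085,-.064,.06),(.085,-.064,.06)]])
```

```text
[[372.0, 132.0], [376.0, 221.0], [446.0, 219.0], [440.0, 130.0]]
```

View pics/b.png

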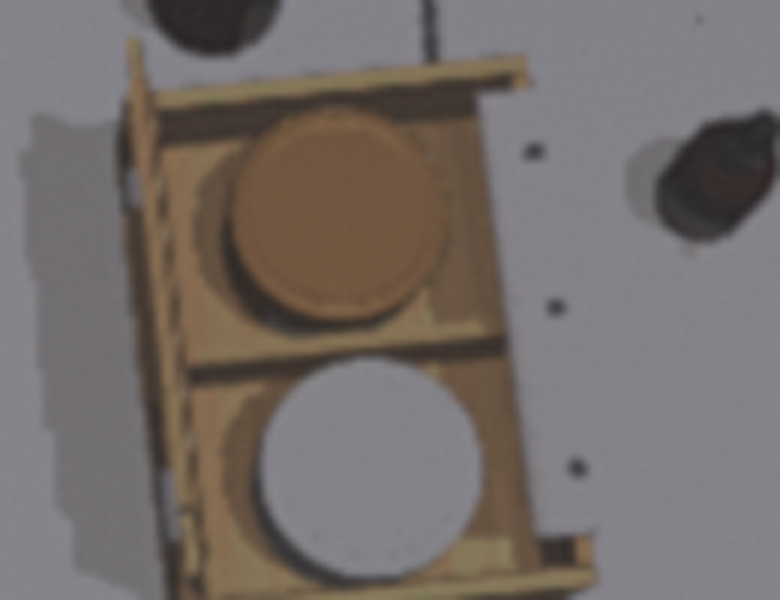

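View pics/c.png

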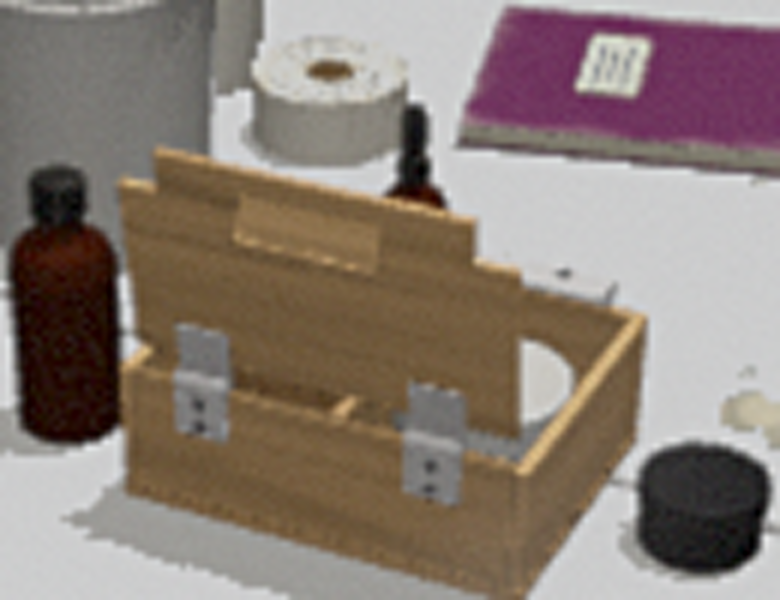

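The top crop shows the lip's inner rim from crop pixel (478,92) to (537,533), with the flap seen almost edge-on at the left. The scene crop shows the rim corners at (525,472), (122,362) and (645,318), the tab corners at (155,150) and (475,220), and the rib between (235,200) and (380,270). I'll fit the pose to these.

```bash
cat > fit.py <<'E'
from h import *
from scipy.optimize import least_squares
p=optics.get_image("top");q=optics.get_image("scene")
T=lambda u,v:(350+u/6,120+v/6)
S=lambda u,v:(290+u/6,110+v/6)
box=[(p,T(478,92),(.07,-.046,.069)),(p,T(537,533),(-.07,-.046,.069)),(p,T(525,62),(.085,-.064,.06)),(p,T(595,575),(-.085,-.064,.06)),
(q,S(525,472),(-.085,.064,.06)),(q,S(122,362),(.085,.064,.06)),(q,S(645,318),(-.085,-.064,.06)),(q,S(128,492),(.085,.064,0)),(q,S(522,600),(-.085,.064,0))]
flap=[(q,S(155,150),(.062,.096,0)),(q,S(475,220),(-.062,.096,0)),(p,T(134,38),(.079,.08,0))]
def B(X,b): c,s=np.cos(X[2]),np.sin(X[2]);return np.array([X[0]+c*b[0]-s*b[1],X[1]+s*b[0]+c*b[1],b[2]])
def F(th,f): return (f[0],.058-f[1]*np.cos(th)+f[2]*np.sin(th),.062+f[1]*np.sin(th)+f[2]*np.cos(th))
def res(X):
    return np.ravel([np.subtract(proj(c,B(X,b)),m) for c,m,b in box]+[np.subtract(proj(c,B(X,F(X[3],(f[0],f[1]+.001,f[2])))),m) for c,m,f in flap])
r=least_squares(res,[.57,-.145,.1,1.7],loss="soft_l1");X=r.x
if __name__=="__main__":
    print(X,np.degrees(X[2:]));print(np.round(res(X).reshape(-1,2),1).tolist())
    for n,b in dict(hinge=(0,.058,.062),lip=(0,-.048,.068),rib=F(X[3],(0,.07,.0095)),edge=F(X[3],(0,.097,0))).items():print(n,np.round(B(X,b),4))
E
python3 fit.py
```

```text
[ 0.56947359 -0.14632194  0.06868367  1.68174042] [ 3.93528447 96.35662833]
[[-0.0, 0.4], [-0.0, 0.5], [-0.2, -1.9], [0.2, 1.2], [0.7, -0.4], [-0.6, -0.1], [1.0, -1.6], [-0.6, -0.4], [-0.2, 0.6], [0.1, -0.6], [0.2, -0.4], [-0.9, -0.8]]
hinge [ 0.5655 -0.0885  0.062 ]
lip [ 0.5728 -0.1942  0.068 ]
rib [ 0.5643 -0.0713  0.1305]
edge [ 0.5648 -0.0777  0.1584]
```

The fit is good: residuals are about 1 px, box yaw is 3.9° and the flap angle is 96°. I'll use closed fingers with tool x along box +y, starting behind the flap.

```bash
cat > plan.py <<'E'
# usage: plan.py n  y_box z [x_box] : rows from measured pose to box-frame target, tool x -> box +y
import sys;from h import *
X=[.56947,-.14632,.06868]
c,s_=np.cos(X[2]),np.sin(X[2]);n=int(sys.argv[1]);yb,z=map(float,sys.argv[2:4]);xb=float(sys.argv[4]) if len(sys.argv)>4 else 0
s=env.observe();R=np.array(s["tool_rot"]);P=np.array(s["position"])
t=np.array([X[0]+c*xb-s_*yb,X[1]+s_*xb+c*yb,z])
h=np.arctan2(R[1,0],R[0,0]);a=-(X[2]+np.pi/2-h);a=(a+np.pi)%(2*np.pi)-np.pi
print("time",s["time_s"],"total turn",round(a,3),"box pos now",np.round([c*(P[0]-X[0])+s_*(P[1]-X[1]),-s_*(P[0]-X[0])+c*(P[1]-X[1]),P[2]],4),"F",np.round(s["ft_force"],1),"q",np.round(s["q"]))
da=np.clip(a/n,-.12,.12);d=(t-P)/n*100
for k in range(n):
    Rk=R@cv2.Rodrigues(np.array([0,0,min(k*abs(da),abs(a))*np.sign(a)]))[0]
    turn=da if k*abs(da)<abs(a) else 0
    print("0,"+",".join("%.2f"%v for v in Rk.T@d)+",%.3f"%turn)
E
python3 plan.py 24 .115 .22
```

```text
time 1.7 total turn -1.403 box pos now [-0.466  -0.3572  0.2313] F [-0.  -0.1  0.1] q [-89.  22.  74.   0.  84. -12.]
0,2.24,-1.61,0.05,-0.058
0,2.33,-1.48,0.05,-0.058
0,2.42,-1.34,0.05,-0.058
0,2.49,-1.20,0.05,-0.058
0,2.56,-1.05,0.05,-0.058
0,2.61,-0.90,0.05,-0.058
0,2.66,-0.75,0.05,-0.058
0,2.70,-0.59,0.05,-0.058
0,2.73,-0.43,0.05,-0.058
0,2.75,-0.27,0.05,-0.058
0,2.76,-0.11,0.05,-0.058
0,2.76,0.05,0.05,-0.058
0,2.76,0.21,0.05,-0.058
0,2.74,0.37,0.05,-0.058
0,2.71,0.53,0.05,-0.058
0,2.68,0.69,0.05,-0.058
0,2.63,0.85,0.05,-0.058
0,2.58,1.00,0.05,-0.058
0,2.51,1.15,0.05,-0.058
0,2.44,1.29,0.05,-0.058
0,2.36,1.43,0.05,-0.058
0,2.28,1.57,0.05,-0.058
0,2.18,1.70,0.05,-0.058
0,2.08,1.82,0.05,-0.058
```

```bash
python3 -m crank '[0,2.2,-1.6,0,-0.058,0,2.3,-1.5,0,-0.058,0,2.4,-1.3,0,-0.058,0,2.5,-1.2,0,-0.058,0,2.6,-1.0,0,-0.058,0,2.6,-0.9,0,-0.058,0,2.7,-0.8,0,-0.058,0,2.7,-0.6,0,-0.058]' 20
python3 -m crank '[0,2.7,-0.4,0,-0.058,0,2.8,-0.3,0,-0.058,0,2.8,-0.1,0,-0.058,0,2.8,0,0,-0.058,0,2.8,0.2,0,-0.058,0,2.7,0.4,0,-0.058,0,2.7,0.5,0,-0.058,0,2.7,0.7,0,-0.058]'
python3 plan.py 8 .115 .22
```

```text
time_s: 2.37
position: [0.2739, -0.3662, 0.2314]
tool_rot: [[0.763, 0.647, 0.0], [0.647, -0.763, -0.0], [-0.0, 0.0, -1.0]]
ft_force: [0.2, -0.2, -1.3]
grip_width: -0.0002
gripper_force: 0.0
time_s: 3.03
position: [0.4192, -0.198, 0.2315]
tool_rot: [[0.392, 0.92, 0.0], [0.92, -0.392, -0.0], [-0.0, 0.0, -1.0]]
ft_force: [-0.9, -0.3, 0.3]
grip_width: -0.0005
gripper_force: 0.0
time 3.0333 total turn -0.472 box pos now [-0.1535 -0.0413  0.2315] F [-0.9 -0.3  0.3] q [-40.  13.  87.  -0.  80. -17.]
0,2.61,0.82,0.14,-0.059
0,2.56,0.97,0.14,-0.059
0,2.50,1.12,0.14,-0.059
0,2.43,1.27,0.14,-0.059
0,2.35,1.41,0.14,-0.059
0,2.26,1.54,0.14,-0.059
0,2.17,1.68,0.14,-0.059
0,2.06,1.80,0.14,-0.059
```

```bash
python3 -m crank '[0,2.6,0.8,0.1,-0.059,0,2.6,1.0,0.1,-0.059,0,2.5,1.1,0.1,-0.059,0,2.4,1.3,0.1,-0.059,0,2.3,1.4,0.1,-0.059,0,2.2,1.5,0.1,-0.059,0,2.1,1.6,0.1,-0.059,0,1.8,1.6,0.1,-0.059]'
python3 plan.py 6 .11 .105
python3 - <<'E'
from h import *
p=optics.get_image("wrist");cv2.imwrite("pics/d.png",p["color"][:,:,::-1])
E
```

```text
time_s: 3.7
position: [0.5589, -0.036, 0.2233]
tool_rot: [[-0.069, 0.998, 0.0], [0.998, 0.069, 0.0], [0.0, 0.0, -1.0]]
ft_force: [0.7, -0.2, -0.1]
grip_width: -0.0
gripper_force: 0.0
time 3.7 total turn 0.001 box pos now [-0.003   0.1108  0.2233] F [ 0.7 -0.2 -0.1] q [-16.  23.  74.   0.  83. -20.]
0,-0.01,0.05,1.97,0.000
0,-0.01,0.05,1.97,0.000
0,-0.01,0.05,1.97,0.000
0,-0.01,0.05,1.97,0.000
0,-0.01,0.05,1.97,0.000
0,-0.01,0.05,1.97,0.000
```

View pics/d.png

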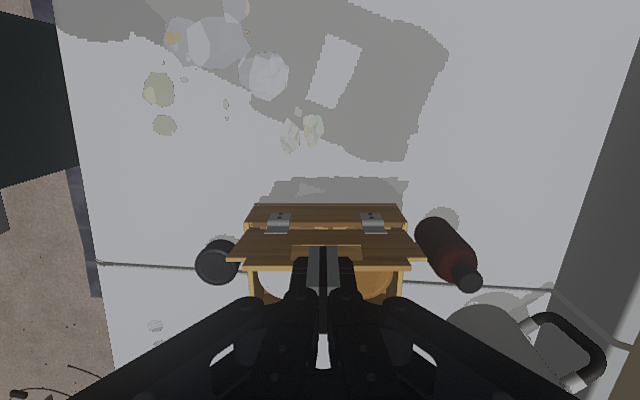

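The wrist view shows the fingers (322,250) centred on the flap rib (about 292–360) and behind the flap. The oil bottle (450,255) and the tin (215,262) are clear. I'll descend behind the flap.

```bash
python3 -m crank '[0,0,0.1,1.4,0,0,0,0.1,1.4,0,0,0,0.1,1.4,0,0,0,0,1.4,0,0,0,0,1.4,0,0,0,0,1.4,0,0,0,0,1.4,0,0,0,0,1.4,0]'
python3 -m crank '[0,-0.6,0,0,0,0,-0.6,0,0,0,0,-0.6,0,0,0,0,-0.6,0,0,0,0,-0.6,0,0,0,0,-0.6,0,0,0,0,-0.6,0,0,0,0,-0.6,0,0,0]'
python3 plan.py 1 .0457 .1063
```

```text
time_s: 4.42
position: [0.5611, -0.0373, 0.1107]
tool_rot: [[-0.066, 0.998, 0.0], [0.998, 0.066, -0.0], [-0.0, 0.0, -1.0]]
ft_force: [0.6, -0.1, -0.6]
grip_width: -0.0
gripper_force: 0.0
time_s: 5.08
position: [0.5643, -0.0858, 0.1115]
tool_rot: [[-0.066, 0.998, 0.0], [0.998, 0.066, 0.0], [-0.0, 0.0, -1.0]]
ft_force: [0.5, 1.3, -0.8]
grip_width: -0.0004
gripper_force: 0.5
time 5.0833 total turn -0.003 box pos now [-0.001   0.0608  0.1115] F [ 0.5  1.3 -0.8] q [-21.  30.  81.   0.  68. -24.]
0,-1.51,0.10,0.52,-0.003
```

```bash
python3 -m crank '[0,-0.5,0,0.15,0,0,-0.5,0,0.15,0,0,-0.5,0,0.2,0,0,-0.5,0,0.3,0,0,-0.45,0,0.35,0,0,-0.45,0,0.4,0,0,-0.3,0,0.45,0,0,-0.2,0,0.4,0]'
python3 plan.py 1 .0227 .081
python3 - <<'E'
from h import *
q=optics.get_image("scene");cv2.imwrite("pics/e.png",cv2.resize(q["color"][90:230,270:450,::-1],(720,560),interpolation=cv2.INTER_CUBIC))
E
```

```text
time_s: 5.75
position: [0.5666, -0.1196, 0.0869]
tool_rot: [[-0.066, 0.998, 0.0], [0.998, 0.066, -0.0], [-0.0, 0.0, -1.0]]
ft_force: [0.3, -0.5, 2.5]
grip_width: 0.0
gripper_force: 1.0
time 5.75 total turn -0.003 box pos now [-0.001   0.0268  0.0869] F [ 0.3 -0.5  2.5] q [-24.  33.  82.  -0.  66. -27.]
0,-0.41,0.11,0.59,-0.003
```

View pics/e.png

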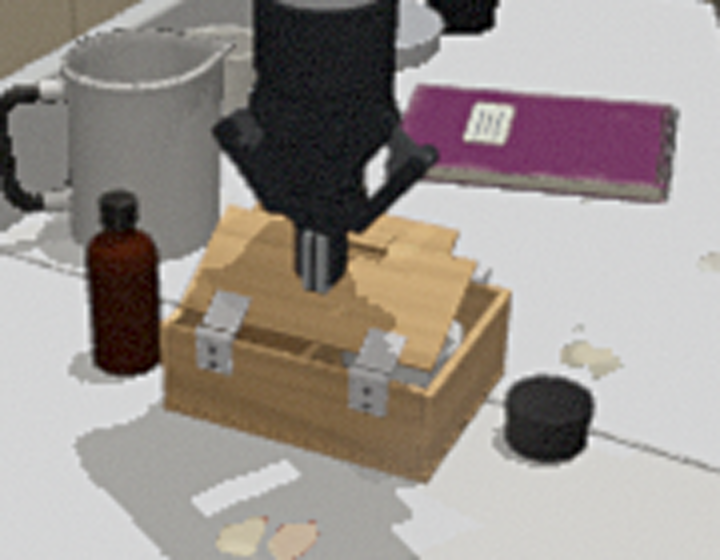

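The flap is folding with the tip between hinge and rib (tip near (318,285)), and the box and bystanders are undisturbed. I'll continue to flat.

```bash
python3 -m crank '[0,-0.15,0,0.35,0,0,-0.15,0,0.35,0,0,-0.1,0,0.35,0,0,-0.1,0,0.3,0,0,-0.05,0,0.3,0,0,0,0,0.25,0,0,0,0,0.2,0,0,0,0,0.1,0]'
python3 plan.py 1 .019 .064
```

```text
time_s: 6.47
position: [0.5669, -0.1246, 0.0651]
tool_rot: [[-0.066, 0.998, 0.0], [0.998, 0.066, -0.0], [-0.0, 0.0, -1.0]]
ft_force: [0.2, -1.9, 2.9]
grip_width: 0.0
gripper_force: 1.4
time 6.4667 total turn -0.003 box pos now [-0.0011  0.0218  0.0651] F [ 0.2 -1.9  2.9] q [-24.  34.  83.  -0.  63. -28.]
0,-0.28,0.11,0.11,-0.003
```

```bash
python3 -m crank '[0,0,0,0.05,0,0,0,0,0.05,0,0,0,0,0.05,0,0,0,0,0.05,0,0,0,0,0,0,0,0,0,0,0,0,0,0,0,0,0,0,0,0,0]'
python3 plan.py 1 .019 .064;python3 - <<'E'
from h import *
a=[cv2.resize(optics.get_image(n)["color"][y:y+75,x:x+100,::-1],(800,600),interpolation=cv2.INTER_CUBIC)[:w] for n,x,y,w in (("scene",300,125,300),("top",360,130,600))]
q=optics.get_image("scene")["color"][115:190,300:420,::-1];t=optics.get_image("top")["color"][120:230,360:480,::-1]
r=lambda i,h:cv2.resize(i,(480,h),interpolation=cv2.INTER_CUBIC)
cv2.imwrite("pics/f.png",np.hstack([r(q,300)[:, :],r(t,440)[:300]])[:,:800])
E
```

```text
time_s: 7.13
position: [0.5669, -0.1246, 0.0639]
tool_rot: [[-0.066, 0.998, 0.001], [0.998, 0.066, -0.0], [-0.0, 0.001, -1.0]]
ft_force: [-1.2, -1.8, 6.6]
grip_width: 0.0
gripper_force: 3.5
time 7.1333 total turn -0.003 box pos now [-0.001   0.0219  0.0639] F [-1.2 -1.8  6.6] q [-24.  34.  83.  -0.  63. -28.]
0,-0.29,0.10,-0.01,-0.003
```

View pics/f.png

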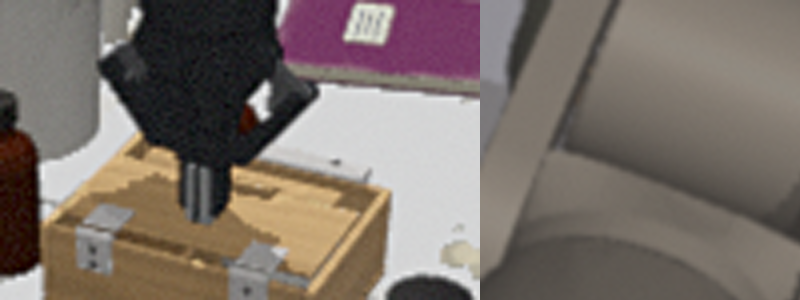

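The flap is flat and pressed with 6.6 N. The scene view shows a gap between the tab and the lip, near (320,165). Now I slide towards the rib and push.

```bash
python3 -m crank '[0,-0.25,0,0,0,0,-0.25,0,0,0,0,-0.25,0,0,0,0,-0.25,0,0,0,0,-0.25,0,0,0,0,-0.25,0,0,0,0,-0.25,0,0,0,0,-0.25,0,0,0]'
python3 plan.py 1 -.02 .064
```

```text
time_s: 8.0
position: [0.5682, -0.1436, 0.0639]
tool_rot: [[-0.066, 0.998, 0.0], [0.998, 0.066, 0.002], [0.002, 0.0, -1.0]]
ft_force: [-0.3, 6.1, 8.6]
grip_width: -0.0
gripper_force: 3.9
time 8.0 total turn -0.003 box pos now [-0.0011  0.0028  0.0639] F [-0.3  6.1  8.6] q [-26.  35.  82.   0.  63. -30.]
0,-2.28,0.11,-0.02,-0.003
```

```bash
python3 -m crank '[0,0,0,-0.05,0,0,0,0,-0.05,0,0,-0.1,0,0,0,0,-0.1,0,0,0,0,-0.1,0,0,0,0,-0.1,0,0,0,0,-0.1,0,0,0,0,-0.1,0,0,0]'
python3 plan.py 1 -.02 .064
cat > chk.py <<'E'
from h import *
q=optics.get_image("scene");b=cv2.cvtColor(q["color"],cv2.COLOR_RGB2GRAY)
import os
# box shift: template match hinge-wall patch vs reference c.png region
ref=np.load("ref.npy") if os.path.exists("ref.npy") else None
r=cv2.imread("pics/c.png");r=cv2.cvtColor(cv2.resize(r,(130,100),interpolation=cv2.INTER_AREA),cv2.COLOR_BGR2GRAY)
t=r[72:97,22:92]  # +y wall lower part
m=cv2.matchTemplate(b[110:230,290:440],t,cv2.TM_CCOEFF_NORMED);print("match",cv2.minMaxLoc(m)[1::2],"ref (22,72)")
cv2.imwrite(__import__("sys").argv[1],cv2.resize(q["color"][115:190,300:400,::-1],(800,600),interpolation=cv2.INTER_CUBIC))
E
python3 chk.py pics/g.png
```

```text
time_s: 8.67
position: [0.5685, -0.1506, 0.0642]
tool_rot: [[-0.066, 0.998, -0.0], [0.998, 0.066, 0.0], [0.0, -0.0, -1.0]]
ft_force: [-1.0, 0.8, 0.2]
grip_width: -0.0001
gripper_force: 0.4
time 8.6667 total turn -0.003 box pos now [-0.0013 -0.0042  0.0642] F [-1.   0.8  0.2] q [-26.  35.  81.  -0.  64. -30.]
0,-1.58,0.13,0.02,-0.003
match (0.8970796465873718, (22, 72)) ref (22,72)
```

View pics/g.png

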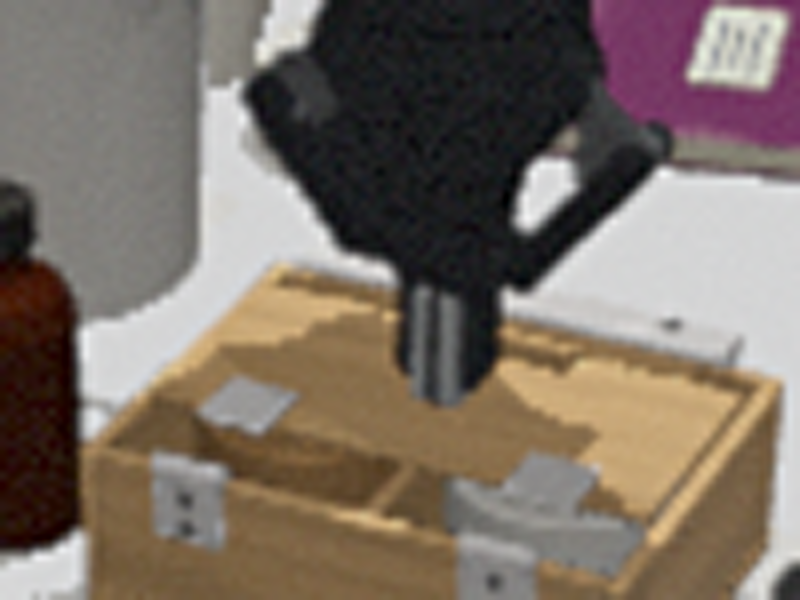

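The view shows the flap flat and already partly slid towards the lip: the hinge plates have shifted and the gap near the hinge wall is open. The box has not moved, since the template match is unchanged. I'll press slightly more and keep pushing.

```bash
python3 -m crank '[0,0,0,0.04,0,0,-0.1,0,0.02,0,0,-0.1,0,0,0,0,-0.15,0,0,0,0,-0.15,0,0,0,0,-0.15,0,0,0,0,-0.15,0,0,0,0,0,0,0,0]'
python3 plan.py 1 -.02 .064
```

```text
time_s: 9.38
position: [0.5692, -0.1587, 0.0639]
tool_rot: [[-0.066, 0.998, 0.0], [0.998, 0.066, -0.0], [-0.0, 0.0, -1.0]]
ft_force: [-0.4, 2.4, 5.0]
grip_width: 0.0002
gripper_force: 2.6
time 9.3833 total turn -0.003 box pos now [-0.0011 -0.0123  0.0639] F [-0.4  2.4  5. ] q [-27.  35.  81.   0.  64. -31.]
0,-0.77,0.11,-0.01,-0.003
```

```bash
python3 -m crank '[0,-0.1,0,0,0,0,-0.1,0,0,0,0,-0.1,0,0,0,0,-0.1,0,0,0,0,-0.1,0,0,0,0,-0.1,0,0,0,0,-0.05,0,0,0,0,0,0,0,0]'
python3 plan.py 1 -.02 .064; python3 chk.py pics/h.png
```

```text
time_s: 10.05
position: [0.5696, -0.165, 0.0639]
tool_rot: [[-0.066, 0.998, 0.0], [0.998, 0.066, 0.0], [0.0, 0.0, -1.0]]
ft_force: [-0.4, 2.4, 4.6]
grip_width: 0.0001
gripper_force: 2.5
time 10.05 total turn -0.003 box pos now [-0.0012 -0.0187  0.0639] F [-0.4  2.4  4.6] q [-28.  35.  81.   0.  64. -31.]
0,-0.13,0.12,-0.01,-0.003
match (0.8989787697792053, (22, 72)) ref (22,72)
```

View pics/h.png

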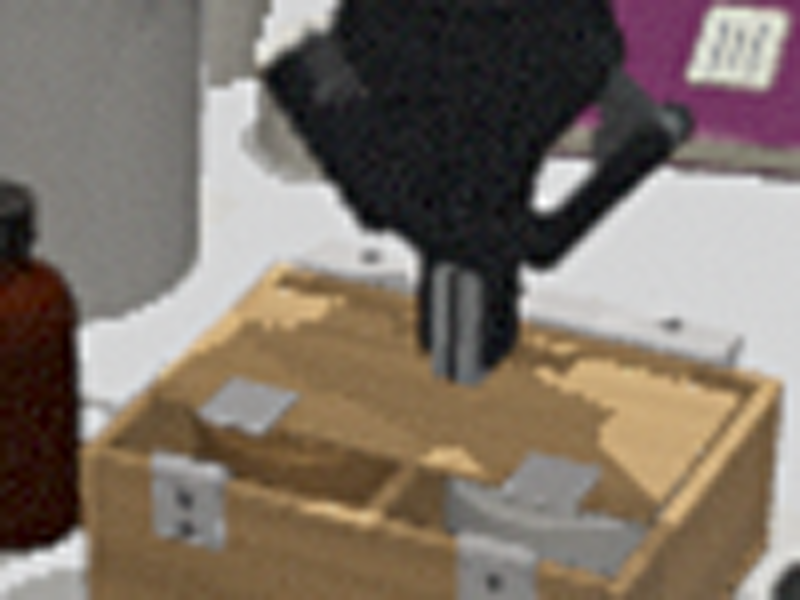

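The flap is still flat and the plates have moved slightly further. The box is unmoved. I keep pushing until the rib and end stop can be felt.

```bash
python3 -m crank '[0,-0.08,0,0,0,0,-0.08,0,0,0,0,-0.08,0,0,0,0,-0.06,0,0,0,0,0,0,0,0,0,0,0,0,0,0,0,0,0,0,0,0,0,0,0]'
python3 plan.py 1 -.02 .064
```

```text
time_s: 10.77
position: [0.5696, -0.1666, 0.0638]
tool_rot: [[-0.066, 0.998, -0.0], [0.998, 0.066, 0.002], [0.002, -0.0, -1.0]]
ft_force: [0.3, 8.8, 6.4]
grip_width: 0.0001
gripper_force: 6.1
time 10.7667 total turn -0.002 box pos now [-0.0013 -0.0202  0.0638] F [0.3 8.8 6.4] q [-28.  35.  80.   0.  64. -32.]
0,0.03,0.13,-0.02,-0.002
```

The lateral force jumped to 8.8 N at box y = -20.2 mm, exactly where the end stop was predicted, so the flap is fully tucked. I release upward.

```bash
python3 -m crank '[0,0.1,0,-0.1,0,0,0.05,0,-0.15,0,0,0.1,0,-0.3,0,0,0.3,0,-0.8,0,0,0.4,0,-1.5,0,0,0.5,0,-2.5,0,0,0.5,0,-3,0,0,0.5,0,-3,0]'
python3 -m crank '[0,3,0,-2,0,0,4,0,-0.5,0,0,4,0,0,0,0,4,0,0,0,0,4,0,0,0,0,0,0,0,0,0,0,0,0,0,0,0,0,0,0]'
python3 chk.py pics/i.png
python3 - <<'E'
from h import *
q=optics.get_image("scene")["color"];t=optics.get_image("top")["color"]
r=lambda i:cv2.resize(i[:,:,::-1],(400,300),interpolation=cv2.INTER_CUBIC)
cv2.imwrite("pics/j.png",np.hstack([r(q[110:215,290:430]),r(t[110:215,345:485])]))
E
```

```text
time_s: 11.43
position: [0.5677, -0.1435, 0.1788]
tool_rot: [[-0.066, 0.998, -0.001], [0.998, 0.066, -0.0], [-0.0, -0.001, -1.0]]
ft_force: [0.7, 0.2, 1.4]
grip_width: 0.0002
gripper_force: 0.0
time_s: 12.1
position: [0.5557, 0.0456, 0.2026]
tool_rot: [[-0.066, 0.998, 0.001], [0.998, 0.066, -0.001], [-0.001, 0.001, -1.0]]
ft_force: [-0.0, -0.7, 0.6]
grip_width: -0.0001
gripper_force: 0.0
match (0.9187607169151306, (22, 72)) ref (22,72)
```

View pics/j.png

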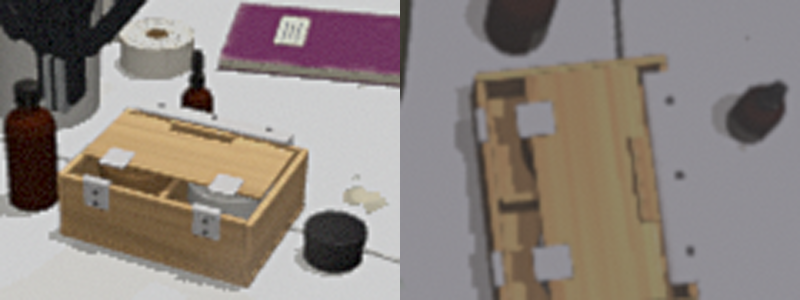

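The flap stays flat with its edge under the lip after release, and the box and bystanders are unmoved. In the right half the rib's upright face is at about (638,178). I'll check the slide numerically and hand in.

Run:
```python
from h import *
p=optics.get_image("top");X=[.56947,-.14632,.06868];c,s=np.cos(X[2]),np.sin(X[2])
for sl in (.012,.016,.02):
    y=.058-.069-sl;u=proj(p,[X[0]-s*y,X[1]+c*y,.0715]);print(sl,np.round(u,1))
print("measured",345+238/2.857,110+178/2.857)
```

```text
0.012 [422.3 173. ]
0.016 [424.5 172.8]
0.02 [426.7 172.6]
measured 428.30416520826043 172.30311515575778
```

```bash
python3 -c "
from rig import env
print(env.close_job())"
```

```text
the job is handed in; nothing more can be done
None
```

The gift box is closed and handed in: the flap is tucked fully under the lip and stayed shut after release, and the box and the three things beside it look unmoved in the final pictures.

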